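Firmness check of a ripening cheese on the spring scale

ROBOT

A 6-joint arm with a two-finger parallel gripper is mounted at the origin on the work surface. World frame = base frame: x ahead of the robot, y to its left, z up, the work surface at z = 0. Lengths are in m, angles in rad, forces in N, time in s.
With the tool pointing down it reaches from about 0.35 to 0.925 m from the base axis. Payload 6.4 kg.
Tool frame: the origin (TCP) lies midway between the tips of the shut fingers; the grasp point (between the pads) lies 19 mm behind it (robot.grip_depth is the z of the grasp point in the tool frame, in m); z points along the fingers, y is the line along which they close (so a half turn about z gives the same grasp; the last joint's range is limited). The gripper opens to 85 mm and grips with 20 to 120 N. Pads are 22 mm wide; open, the fingers measure 114 mm over their backs; the gripper's body (76 mm by 85 mm) begins 54 mm behind the grasp point. The pads swing forward as they close: fully open they stand 13 mm farther back than shut.
Start: joints at [0.948, 0.245, 1.558, -0, 1.339, -0.174], TCP at [0.282, 0.586, 0.231] pointing down, gripper open.
Joint ranges: [-3.13, 3.13], [-1.02, 2.26], [0.13, 2.54], [-0.95, 4.09], [0.21, 2.88], [-2.74, 2.74]. Speed limits (rad/s): [2.57, 2.57, 3.14, 3.14, 3.14, 3.14].

INTERFACE

Orientations are given as a unit quaternion [w, x, y, z].
In Python, from station import status, vision, robot gives the robot as it stands. The module is installed in compiled form; this text tells all that it offers.
- The arm moves only by the tool play_rows, never from a script. Its argument "steps" is a list of rows, each a list of 6 numbers: the shift along the world's x, y, z in mm, then the turn, a rotation vector about the world's x, y, z in degrees. In form: [[x, y, z, ax, ay, az], ...]. A call has exactly 10 rows; each row is the pose to reach, as a shift and turn from the pose commanded when the call began; what a row does not reach only later rows make up. A row lasts 1/8 s, in which the tool goes at most 62.5 mm and 10.7 degrees, less where a joint would pass 70% of its speed; a pose out of reach is approached as far as the arm can. A call with a gripper value outside its range is refused whole. "grip" is the closure in counts, from 0 (fully open) to 255 (shut), set as the call begins (left out, the last holds). The fingers move at their own pace and stop on an object; "force" is the grip in N (left out, the last holds). Time passes only in rows, so rows that repeat a pose let the fingers close, or fill a call up. It gives the time, the measured TCP pose, the force, the opening and the grip force at its end, in the units of the state.
- status.get_state(): the state, without advancing time (a new reading comes with each control period).
- vision.capture(name): name is "scene" or "top" or "wrist"; returns (picture, depth): 480x640x3 uint8, red, green, blue; 480x640 float32, m along the optical axis (not along the pixel's ray), 0 where there is no reading.
- vision.camera_info(name): a dict with "intrinsics" (3x3 intrinsics, pixels), "eye" and "attitude" of the camera in the world; the wrist camera has in their place "hand_eye" (4x4, takes a point from camera to tool coordinates, whose origin is the TCP and whose axes are the flange's). Camera axes: x right, y down, z forward; pixel columns grow to the right and rows downward; lengths in m; the calibration is good to about 2 mm. The wrist camera is an equidistant fisheye: a pixel r from the principal point sees the ray r / f radians off the axis. A picture is of the moment at which its call begins: read the wrist's pose just before it. camera_info takes no time and is no camera call.
- robot.hand_in(): hands the job in; it is judged then, once.
Trained networks look in the newest picture that a camera, given by its name, has taken for a name from the list of things; names that differ only in an ending like _2 or _b are one class to them, and where a whole thing is asked for, a point or a joint stands for the part that bears it (a point fixed in the world has none). Each returns a list of dicts, best first, with "p" (0 to 1); they miss things now and then, are a little off and sometimes report something else, mostly with a low value. They report only what shows in the picture. A call takes as long as a camera call. They do not tell look-alikes from the thing itself.
- vision.look_for(name, camera): "pixel" ([column, row] in pixels, amid what is visible of it).
- vision.masks_of(name, camera): "region" (480x640 bool, what is visible of it) and "pixel" ([column, row] in pixels, amid what is visible of it).
The state is a dict: "time_s": time; "qpos": joint angles; "qvel": joint speeds; "tau": joint torques, N m; "tool_pos": TCP position; "tool_rot": TCP orientation; "ft_force": force on the tool from outside, world axes, zero at the start; "moment": the same for the moment, N m; "opening": finger opening in m; "gripper_force": force on a finger pad.
Only numpy, scipy, OpenCV 4.12 (cv2) and the standard library are available. Lean on these libraries where they do the work, as an engineer would, in place of code of your own. Each camera call takes 0.05 s, during which the arm holds its last target. There are 200 camera calls.

TASK

Zero the spring scale under the cheese by turning its round knob until the single long zero mark on the dial card stands under the needle, and let go of the knob. Then lift the firmness probe out of its leaning rest and, holding it upright, press its tip gently on the stamped spot of the cheese until the needle stands at the double mark. Finish while still holding it pressed there, the gripper itself touching neither cheese nor scale; leave the other things on the table where they are.

Things in the scene. Friction and masses are not known exactly. Their poses are not given: they have to be found in the camera images.
- scale: White fixed bench spring scale, a low box 240 (x) x 360 (y) mm, its deck 50 mm above the table; origin at the centre of its underside on the table. Round steel pan of 150 mm diameter on its +y half, centre at (0, 90) mm, pan top 87 mm above the table when empty; the pan sinks 1.25 mm per newton (stop at 22 mm), damped. Round dial facing up on its -y half, rim 64 mm radius, 66 mm high; the knob stands in front (-x) of the dial.
- knob_grip (a point): Point on the axis of the round black zeroing knob, 25 mm above the deck. Knob 36 mm diameter, its top 35 mm above the deck, its axis upright; it turns stiffly enough to stay where left. Its frame turns with it.
- knob (a joint): Angle of the zeroing knob (rad), growing clockwise seen from above, limits -1.2 and 2.2. The white dial card with its marks turns the same way as the knob, by half the knob's angle. The needle starts 0.25 to 0.75 rad clockwise of the zero mark, because the cheese is on the pan, so the knob must be turned clockwise by 0.5 to 1.5 rad.
- dial_centre (a point): Needle's pivot in the centre of the dial face.
- needle_tip (a point): Tip of the black needle, 45 mm from its pivot, just above the dial. It turns clockwise seen from above by 1 rad for every 6 N put on the pan; the knob does not move it. The needle cannot be touched.
- zero_mark (a point): Where the needle tip stands at zero: 45 mm from the dial centre (towards the scale's +x when the knob is at 0, and turning with the card), on the inner part of the dial's single long thick line.
- press_mark (a point): Where the needle tip stands at the wanted pressing force of 6 N: 45 mm from the dial centre, 1 rad clockwise (seen from above) of the zero mark, midway between the inner ends of the dial's double line. Thin short lines stand every 0.2 rad (9 mm along the arc).
- cheese_spot (a point): Centre of the stamped spot (brown ring of 19 mm with a dot in it) in the flat top face of the cheese, 18 mm from the cheese's axis along this frame's x; z up.
- cheese: Cream coloured upright cylindrical cheese, 82 mm diameter, 50 mm tall, about 0.3 kg, rigid, standing loose on the scale's pan; origin at the centre of its underside.
- probe_grip (a point): Grip point on the axis of the firmness probe, 90 mm above its tip, 40 mm below its top end. The probe is 130 mm long, 90 g: a steel stem of 10 mm diameter from the flat tip to 42 mm, then a grey round handle of 24 mm diameter from 50 mm to the top. z runs along the axis from tip to top.
- probe_tip (a point): Centre of the flat tip of the probe; z runs along the axis from tip to top.
- rest: Fixed rest for the probe: steel foot 85 (x) x 70 (y) mm and 22 mm thick with a white 50 mm block, tilted, about 70 mm high overall. The probe's stem stands loosely in a 38 mm deep square hole of 14 mm, leaning 0.35 rad from upright towards the rest's -x; draw it out along its own axis. Origin at the centre of the underside of the foot.
- log1_mid (a point): Middle of a small upright cheese, 60 mm diameter, 70 mm tall, on the table; to be left alone.
- log2_mid (a point): Middle of another such small cheese, 60 mm diameter, 70 mm tall; to be left alone.
- chipbox_mid (a point): Middle of a round wooden box, 112 mm diameter, 42 mm tall; to be left alone.
- jar_mid (a point): Middle of a clear jar, 64 mm diameter, 90 mm tall; to be left alone.
- brush_grip (a point): On the wooden handle of a flat brush lying on the table; to be left alone.
- spoon_grip (a point): On the wooden handle of a spoon lying on the table; to be left alone.
There are look-alikes about, which are no part of the job. Leave any red look-alike of the cheese alone.

How it is judged:
By the outcome, as a careful person would: the job done as asked, in the order asked, and still so for the second after the job is handed in, while the arm keeps its last pose, push and grip.
It also fails if it takes over 61 s, if anything falls off the work surface, if the arm or the gripper's body presses on something with over 40 N, if the wrist force passes 120 N, or if a joint passes its speed limit or range.

## Working session

There is one attempt and no reset: what is moved stays moved. The work goes in short steps, Python scripts to look and compute and a tool call to move; the robot and the scene stay as the last step left them, time stands still between calls to the robot, and variables do not carry over. Pictures are saved under pics/ and viewed, at most 10 in all, crops included, and the job is handed in when it is done.

Besides the shell and the picture viewer there is one more tool, called after "Call:" by a JSON object that holds its "name" and its "arguments". play_rows: Moves the arm, as the interface text tells. Its arguments: {"type":"object","properties":{"steps":{"type":"array"},"grip":{"type":"number"},"force":{"type":"number"}},"required":["steps"]}

```bash
mkdir -p pics; cat > h.py <<'E'
import numpy as np, cv2
from station import status, vision, robot
from scipy.spatial.transform import Rotation as R
def q2R(q): return R.from_quat([q[1],q[2],q[3],q[0]]).as_matrix()
def cam(name):
    i=vision.camera_info(name); K=np.array(i["intrinsics"])
    a=np.array(i["attitude"]); A=a if a.shape==(3,3) else q2R(a)
    return K,np.array(i["eye"]),A
def ray(name,px):
    K,e,A=cam(name); d=A@np.linalg.inv(K)@np.array([px[0],px[1],1.]); return e,d
def onz(name,px,z):
    e,d=ray(name,px); return e+d*(z-e[2])/d[2]
def dep(name,px,D):
    e,d=ray(name,px); return e+d*D[int(round(px[1])),int(round(px[0]))]
def proj(name,P):
    K,e,A=cam(name); c=A.T@(np.array(P)-e); u=K@c; return u[:2]/u[2]
E
python3 - <<'E'
from h import *
for n in("scene","top"):
    p,d=vision.capture(n); np.save(n+"_d.npy",d); cv2.imwrite(f"pics/{n}0.png",p[:,:,::-1]); print(n,vision.camera_info(n))
    for t in["scale","knob_grip","dial_centre","needle_tip","zero_mark","press_mark","cheese_spot","cheese","probe_grip","probe_tip","rest"]:
        print(t,[(np.round(o["pixel"]).tolist(),round(o["p"],2),np.round(dep(n,o["pixel"],d),3).tolist()) for o in vision.look_for(t,n)[:3]])
print(vision.camera_info("wrist"),robot.grip_depth)
print(status.get_state())
E
```

```text
scene {'intrinsics': array([[504.46612981,   0.        , 323.2334022 ],
       [  0.        , 504.46612981, 236.82669405],
       [  0.        ,   0.        ,   1.        ]]), 'eye': array([1.13623717, 0.8433946 , 0.78320795]), 'attitude': array([-0.15516717,  0.27226557,  0.83281961, -0.45629608])}
scale [([278.0, 251.0], 0.7, [0.603, -0.052, 0.084])]
knob_grip [([280.0, 215.0], 0.68, [0.496, -0.212, 0.075])]
dial_centre [([274.0, 255.0], 0.78, [0.597, -0.085, 0.05])]
needle_tip []
zero_mark [([246.0, 231.0], 0.71, [0.61, -0.203, 0.067])]
press_mark [([248.0, 231.0], 0.93, [0.605, -0.204, 0.066])]
cheese_spot [([344.0, 216.0], 0.86, [0.317, -0.146, 0.041]), ([310.0, 201.0], 0.75, [0.344, -0.282, 0.041]), ([304.0, 238.0], 0.61, [0.562, 0.0, 0.133])]
cheese [([299.0, 240.0], 0.76, [0.572, -0.004, 0.129]), ([339.0, 216.0], 0.68, [0.33, -0.157, 0.044])]
probe_grip [([407.0, 279.0], 0.6, [0.461, 0.249, 0.118])]
probe_tip []
rest [([397.0, 321.0], 0.76, [0.509, 0.278, 0.043])]
top {'intrinsics': array([[558.14008775,   0.        , 317.23854687],
       [  0.        , 558.14008775, 235.159
[... 1628 characters left out ...]
0]])} -0.0187
{'time_s': 1.2, 'qpos': array([ 9.47883081e-01,  2.45116997e-01,  1.55779239e+00,  1.70451624e-05,
        1.33870075e+00, -1.74087618e-01]), 'qvel': array([ 0.00026044, -0.00110728,  0.00171281,  0.00019744,  0.00185143,
        0.00151325]), 'tau': array([ 1.64837165e-03, -4.29492617e+01, -3.26435208e+01,  4.60560648e-05,
        3.00079801e-04,  8.84667486e-06]), 'tool_pos': array([0.2820319 , 0.58564168, 0.23128347]), 'tool_rot': array([-1.10369885e-05,  2.22535849e-01,  9.74924508e-01, -4.84008175e-06]), 'ft_force': array([ 0.05114379,  0.02743669, -0.34220531]), 'moment': array([ 0.01284757, -0.01744865, -0.01898612]), 'gripper_force': 0.0, 'opening': 0.08559631466606814}
```

View pics/scene0.png

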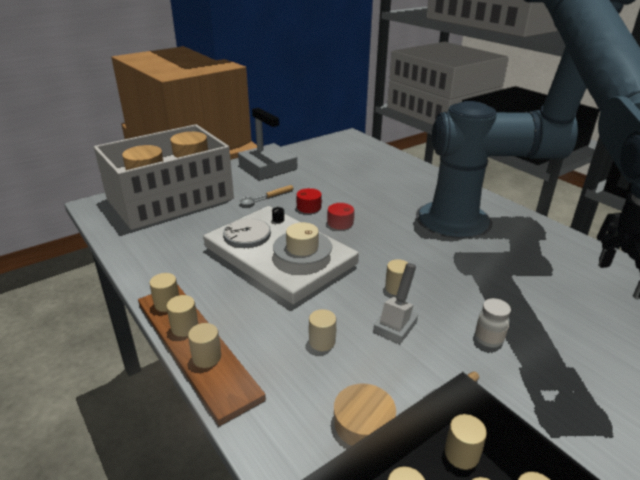

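View pics/top0.png

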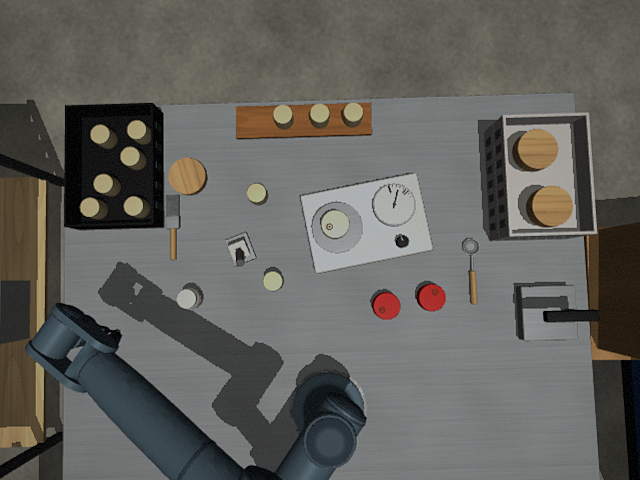

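The scale is at top (366,224), with dial (394,204), knob (402,241) and the cheese on the pan at (335,224). The probe leans in its rest at top (240,250). Candidates for the cheese are the cream one on the pan (335,224), the red ones at (386,305) and (431,296), and small ones at (257,193) and (273,280). I choose the pan one. There is only one knob and one probe.

```bash
python3 - <<'E'
from h import *
for px,z in(((394,204),.066),((402,241),.085),((335,227),.087)): print(px,onz("top",px,z).round(3))
im=cv2.imread("pics/top0.png")
a=cv2.resize(im[160:290,290:450],None,fx=4,fy=4,interpolation=cv2.INTER_CUBIC)
b=cv2.resize(im[215:285,215:285],None,fx=6,fy=6,interpolation=cv2.INTER_CUBIC)
c=np.zeros((520,640,3),np.uint8);c[:]=a
cv2.imwrite("pics/crop1.png",c)
E
```

```text
(394, 204) [ 0.602 -0.216  0.066]
(402, 241) [ 0.49  -0.232  0.085]
(335, 227) [ 0.536 -0.038  0.087]
```

View pics/crop1.png

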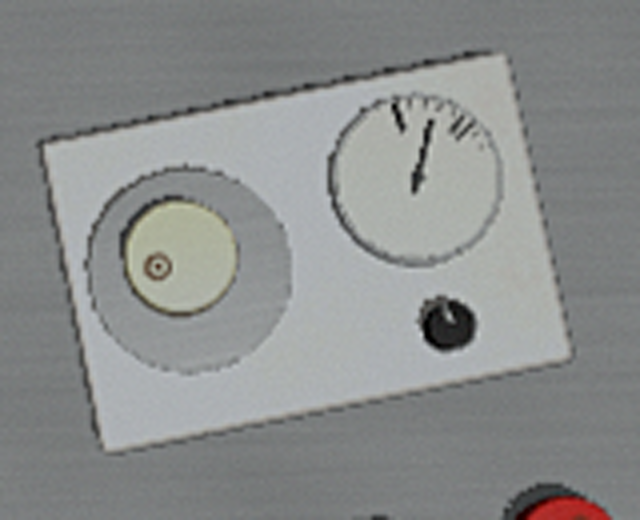

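Call:
{"name": "play_rows", "arguments": {"steps": [[14, -58, 30, 0, 0, -10], [28, -116, 60, 0, 0, -20], [42, -174, 60, 0, 0, -30], [56, -232, 60, 0, 0, -40], [70, -290, 60, 0, 0, -50], [84, -348, 60, 0, 0, -60], [98, -406, 60, 0, 0, -70], [112, -464, 60, 0, 0, -80], [126, -522, 60, 0, 0, -90], [140, -580, 60, 0, 0, -94]]}}

```text
time_s: 2.45
tool_pos: [0.4221, 0.0037, 0.2917]
tool_rot: [0.0, 0.866, 0.501, 0.001]
ft_force: [0.7, -0.2, -0.2]
opening: 0.0853
gripper_force: 0.0
```

The crop shows the cream cheese on the pan with its spot at crop (158,266). The long zero mark is at crop (398,115), the needle tip at (430,125) and the double mark at (460,128). The knob is at (447,323).

Call:
{"name": "play_rows", "arguments": {"steps": [[15, -55, 0, 0, 0, 0], [30, -110, -10, 0, 0, 0], [48, -170, -20, 0, 0, 0], [60, -210, -40, 0, 0, 0], [68, -236, -60, 0, 0, 0], [68, -236, -80, 0, 0, 0], [68, -236, -80, 0, 0, 0], [68, -236, -80, 0, 0, 0], [68, -236, -80, 0, 0, 0], [68, -236, -80, 0, 0, 0]], "grip": 90}}

```text
time_s: 3.7
tool_pos: [0.4904, -0.2303, 0.2122]
tool_rot: [0.001, 0.865, 0.502, 0.0]
ft_force: [0.4, -0.9, 0.4]
opening: 0.0554
gripper_force: 0.0
```

```bash
cat >> h.py <<'E'
def wcap():
    s=status.get_state(); p,d=vision.capture("wrist"); i=vision.camera_info("wrist")
    T=np.eye(4); T[:3,:3]=q2R(s["tool_rot"]); T[:3,3]=s["tool_pos"]
    return p,d,T@np.array(i["hand_eye"]),np.array(i["intrinsics"])
def wz(px,z,M,K):
    u=(np.array(px,float)-K[:2,2])/K[0,0]; r=np.linalg.norm(u)+1e-12
    d=M[:3,:3]@np.array([*(u/r*np.sin(r)),np.cos(r)]); return M[:3,3]+d*(z-M[2,3])/d[2]
def wproj(P,M,K):
    c=M[:3,:3].T@(np.array(P)-M[:3,3]); t=np.arctan2(np.hypot(c[0],c[1]),c[2]); n=np.hypot(c[0],c[1])+1e-12
    return K[:2,2]+K[0,0]*t*c[:2]/n
def rectify(p,M,K,c,half,z,ppm=4000,ang=0):
    "top-down patch at height z; columns = -y, rows = -x (world)"
    n=int(2*half*ppm); mp=np.zeros((n,n,2),np.float32)
    xs=np.linspace(half,-half,n)
    X,Y=np.meshgrid(c[0]+xs,c[1]+xs,indexing="ij")
    P=np.stack([X,Y,np.full_like(X,z)],-1)-M[:3,3]; C=P@M[:3,:3]
    h=np.hypot(C[...,0],C[...,1])+1e-12; t=np.arctan2(h,C[...,2])
    u=(K[0,2]+K[0,0]*t*C[...,0]/h).astype(np.float32); v=(K[1,2]+K[0,0]*t*C[...,1]/h).astype(np.float32)
    return cv2.remap(p,u,v,cv2.INTER_CUBIC)
E
python3 - <<'E'
from h import *
p,d,M,K=wcap(); cv2.imwrite("pics/w1.png",p[:,:,::-1]); s=status.get_state(); print(s["tool_pos"],s["opening"],s["qpos"])
for t,z in(("knob_grip",.085),("dial_centre",.066),("needle_tip",.067),("zero_mark",.066),("press_mark",.066),("cheese_spot",.133)):
    print(t,[(np.round(o["pixel"]).tolist(),round(o["p"],2),wz(o["pixel"],z,M,K).round(4).tolist()) for o in vision.look_for(t,"wrist")[:2]])
r=rectify(p,M,K,(.602,-.216),.075,.066); cv2.imwrite("pics/r1.png",r[:,:,::-1]); np.savez("w1.npz",p=p,M=M,K=K)
E
```

```text
[ 0.490307   -0.23032681  0.21204025] 0.05537701108449943 [-6.48544648e-01  9.16380425e-03  1.85345214e+00 -1.37625574e-05
  1.27769108e+00 -1.30310122e-01]
knob_grip [([320.0, 225.0], 0.77, [0.4946, -0.2291, 0.085])]
dial_centre [([340.0, 122.0], 0.68, [0.5463, -0.1698, 0.066]), ([438.0, 132.0], 0.56, [0.6125, -0.2133, 0.066])]
needle_tip [([438.0, 135.0], 0.75, [0.6114, -0.2153, 0.067])]
zero_mark [([423.0, 139.0], 0.67, [0.5988, -0.2124, 0.066]), ([341.0, 121.0], 0.41, [0.5474, -0.1695, 0.066])]
press_mark [([422.0, 136.0], 0.88, [0.5988, -0.2096, 0.066]), ([320.0, 224.0], 0.35, [0.4927, -0.2333, 0.066])]
cheese_spot [([239.0, 8.0], 0.91, [0.5257, -0.0754, 0.133]), ([133.0, 263.0], 0.81, [0.3748, -0.1765, 0.133])]
```

View pics/w1.png

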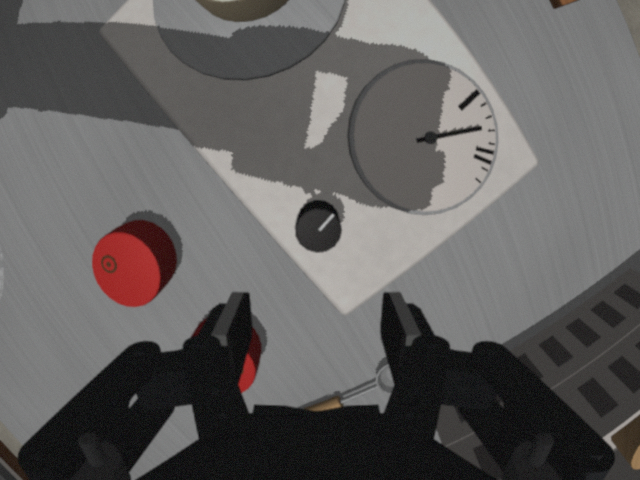

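View pics/r1.png

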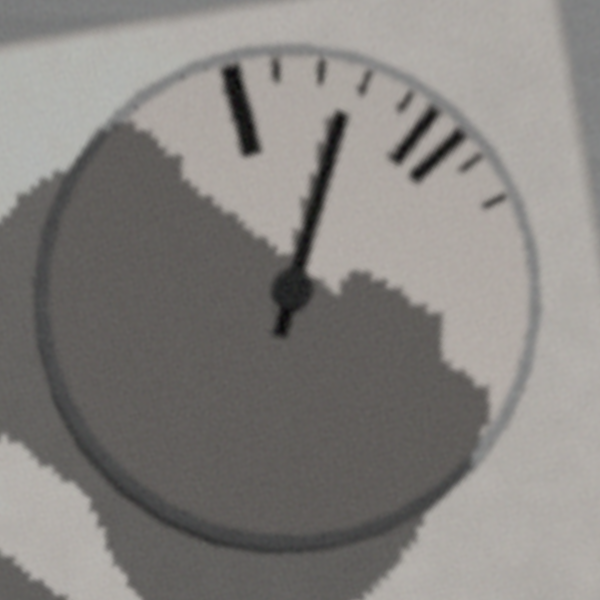

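The rectified dial has its pivot at (292,290). The needle is 15.6° clockwise of up and the zero mark 15.7° counter-clockwise, so the card must turn about 31.3° and the knob about 62.6°.

Call:
{"name": "play_rows", "arguments": {"steps": [[2, 0, -40, 0, 0, 0], [2, 0, -80, 0, 0, 0], [2, 0, -110, 0, 0, 0], [2, 0, -130, 0, 0, 0], [2, 0, -145, 0, 0, 0], [2, 0, -155, 0, 0, 0], [2, 0, -155, 0, 0, 0], [2, 0, -155, 0, 0, 0], [2, 0, -155, 0, 0, 0], [2, 0, -155, 0, 0, 0]]}}

```text
time_s: 5.3
tool_pos: [0.4923, -0.2306, 0.0568]
tool_rot: [0.0, 0.865, 0.502, 0.0]
ft_force: [-0.1, -0.2, -0.2]
opening: 0.0551
gripper_force: 0.0
```

Call:
{"name": "play_rows", "arguments": {"steps": [[0, 0, 0, 0, 0, 0], [0, 0, 0, 0, 0, 0], [0, 0, 0, 0, 0, 0], [0, 0, 0, 0, 0, 0], [0, 0, 0, 0, 0, 0], [0, 0, 0, 0, 0, 0], [0, 0, 0, 0, 0, 0], [0, 0, 0, 0, 0, 0], [0, 0, 0, 0, 0, 0], [0, 0, 0, 0, 0, 0]], "grip": 255, "force": 50}}

```text
time_s: 6.55
tool_pos: [0.4924, -0.2306, 0.0568]
tool_rot: [0.0, 0.865, 0.502, 0.0]
ft_force: [0.2, 0.8, 5.7]
opening: 0.0347
gripper_force: 50.0
```

Call:
{"name": "play_rows", "arguments": {"steps": [[0, 0, 0, 0, 0, -7], [0, 0, 0, 0, 0, -15], [0, 0, 0, 0, 0, -23], [0, 0, 0, 0, 0, -31], [0, 0, 0, 0, 0, -39], [0, 0, 0, 0, 0, -47], [0, 0, 0, 0, 0, -54], [0, 0, 0, 0, 0, -60], [0, 0, 0, 0, 0, -63], [0, 0, 0, 0, 0, -63]]}}

```text
time_s: 7.8
tool_pos: [0.4933, -0.2323, 0.0568]
tool_rot: [0.002, 1.0, -0.024, 0.002]
ft_force: [3.8, -5.7, -1.9]
opening: 0.0351
gripper_force: 49.9
```

```bash
python3 - <<'E'
from h import *
p,d,M,K=wcap(); r=rectify(p,M,K,(.602,-.216),.075,.066); cv2.imwrite("pics/r2.png",r[:,:,::-1]); np.savez("w2.npz",p=p,M=M,K=K)
E
```

```text
(no output)
```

View pics/r2.png

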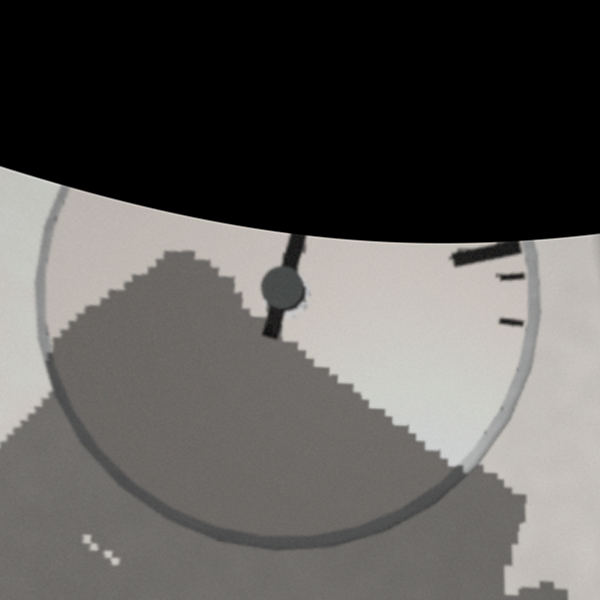

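The dial's far side is outside the view. From the visible double line the card turned about 32°, so I let go and look from above.

Call:
{"name": "play_rows", "arguments": {"steps": [[0, 0, 0, 0, 0, 0], [0, 0, 0, 0, 0, 0], [0, 0, 0, 0, 0, 0], [0, 0, 20, 0, 0, 0], [0, 0, 50, 0, 0, 0], [0, 0, 90, 0, 0, 0], [0, 0, 130, 0, 0, 0], [0, 0, 155, 0, 0, 0], [0, 0, 155, 0, 0, 0], [0, 0, 155, 0, 0, 0]], "grip": 90}}

```text
time_s: 9.1
tool_pos: [0.4913, -0.2298, 0.2097]
tool_rot: [-0.001, 1.0, -0.024, -0.001]
ft_force: [-0.5, -0.1, 0.2]
opening: 0.055
gripper_force: 0.0
```

```bash
cat > ang.py <<'E'
from h import *
def angs(p,M,K,c=(.6045,-.214)):
    r=rectify(p,M,K,c,.075,.066); g=cv2.cvtColor(r,cv2.COLOR_RGB2GRAY)
    # pivot = centre of rim circle
    ci=cv2.HoughCircles(cv2.GaussianBlur(g,(5,5),0),cv2.HOUGH_GRADIENT,1,100,param1=100,param2=30,minRadius=235,maxRadius=265)
    return r,g,(None if ci is None else ci[0][:2])
E
python3 - <<'E'
from ang import *
p,d,M,K=wcap(); r,g,c=angs(p,M,K); print(c); cv2.imwrite("pics/r3.png",r[:,:,::-1]); np.savez("w3.npz",p=p,M=M,K=K)
E
```

```text
None
```

View pics/r3.png

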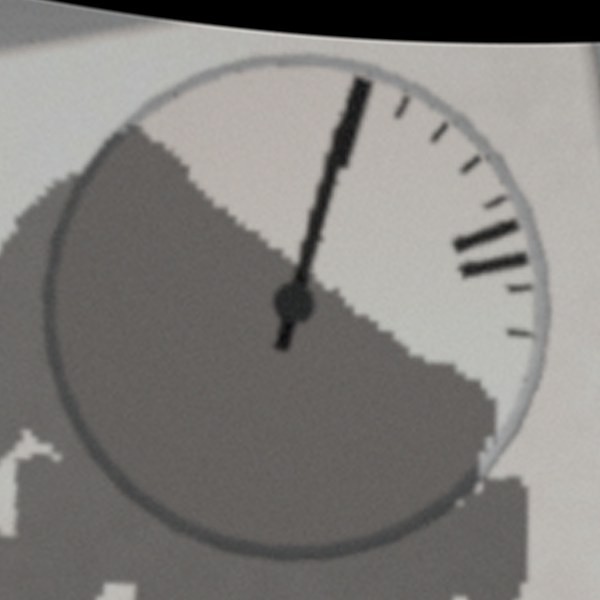

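The zero mark now lies in line with the needle, both running to (362,80). I'll measure the leftover angle.

```bash
python3 - <<'E'
from ang import *
w=np.load("w3.npz"); r,g,_=angs(w["p"],w["M"],w["K"])
h,ww=g.shape; Y,X=np.mgrid[:h,:ww]
m=(g<55)
rr0=np.hypot(X-293,Y-304)
b=m&(rr0<24); c=np.array([X[b].mean(),Y[b].mean()])
rim=(rr0<300); print("pivot",c)
rr=np.hypot(X-c[0],Y-c[1]); a=np.degrees(np.arctan2(X-c[0],c[1]-Y))
for lo,hi in((-60,-25),(25,60),(60,90),(90,120),(100,135),(150,175),(185,200),(200,215),(212,228)):
    if lo<0: s=m&(rr>25)&(rr<50)&(abs(abs(a)-165)<25); print("tail",(a[s]%360-180).mean()); continue
    s=m&(rr>lo)&(rr<hi)&(abs(a-15)<12); print(lo,hi,a[s].mean().round(2),a[s].min().round(1),a[s].max().round(1),s.sum())
E
```

```text
pivot [293.21381579 303.52713816]
tail 15.398724304519304
25 60 15.27 3.7 26.6 302
60 90 15.64 11.0 19.7 255
90 120 15.67 12.5 18.2 247
100 135 15.77 13.4 18.1 278
150 175 17.09 14.1 20.1 389
185 200 17.34 15.2 19.3 197
200 215 17.34 15.5 19.2 196
212 228 17.36 15.5 19.1 205
```

```bash
python3 - <<'E'
from ang import *
for f,c0,az in(("w1.npz",None,-15.7),("w3.npz",None,17)):
    w=np.load(f); r,g,_=angs(w["p"],w["M"],w["K"]); Y,X=np.mgrid[:600,:600]; m=g<55
    n,l,st,ce=cv2.connectedComponentsWithStats((m&(np.hypot(X-293,Y-302)<60)).astype(np.uint8))
    k=1+np.argmax(st[1:,4]); mm=l==k
    e=cv2.erode(mm.astype(np.uint8),np.ones((19,19)))>0; c=np.array([X[e].mean(),Y[e].mean()])
    rr=np.hypot(X-c[0],Y-c[1]); a=np.degrees(np.arctan2(X-c[0],c[1]-Y))
    s=m&(rr>70)&(rr<130)&(abs(a-15.5)<10); z=m&(rr>187)&(rr<225)&(abs(a-az)<8)
    out=[]
    for q in(s,z):
        P=np.c_[X[q],Y[q]].astype(np.float32); vx,vy,x0,y0=cv2.fitLine(P,cv2.DIST_L2,0,.01,.01).ravel()
        if vy>0: vx,vy=-vx,-vy
        out.append((a[q].mean().round(2),np.degrees(np.arctan2(vx,-vy)).round(2), round(float((c[0]-x0)*vy-(c[1]-y0)*vx),2)))
    d=[(round(float(a[m&(rr>r0)&(rr<r0+12)&(a>40)&(a<90)].mean()),2)) for r0 in(175,190,205)]
    print(f,c,out,"double",d)
E
```

```text
w1.npz [299.44666667 300.46666667] [(np.float64(15.26), np.float32(16.18), -1.55), (np.float64(-15.71), np.float32(-14.51), -4.28)] double [47.23, 47.21, 47.13]
w3.npz [293.44360902 303.36842105] [(np.float64(15.58), np.float32(15.85), -0.46), (np.float64(17.31), np.float32(17.47), -0.57)] double [74.63, 74.72, 74.48]
```

The needle is at 15.7° and the zero mark at 17.4°, so the card overshot by 1.6° and the knob must go back 3.2°.

Call:
{"name": "play_rows", "arguments": {"steps": [[1, -1, -40, 0, 0, 0], [1, -1, -80, 0, 0, 0], [1, -1, -115, 0, 0, 0], [1, -1, -135, 0, 0, 0], [1, -1, -150, 0, 0, 0], [1, -1, -155, 0, 0, 0], [1, -1, -155, 0, 0, 0], [1, -1, -155, 0, 0, 0], [1, -1, -155, 0, 0, 0], [1, -1, -155, 0, 0, 0]]}}

```text
time_s: 10.4
tool_pos: [0.4932, -0.2315, 0.0567]
tool_rot: [0.0, 1.0, -0.024, 0.0]
ft_force: [0.4, 0.5, -1.2]
opening: 0.055
gripper_force: 0.0
```

Call:
{"name": "play_rows", "arguments": {"steps": [[0, 0, 0, 0, 0, 0], [0, 0, 0, 0, 0, 0], [0, 0, 0, 0, 0, 0], [0, 0, 0, 0, 0, 0], [0, 0, 0, 0, 0, 0], [0, 0, 0, 0, 0, 1], [0, 0, 0, 0, 0, 2], [0, 0, 0, 0, 0, 3.2], [0, 0, 0, 0, 0, 3.2], [0, 0, 0, 0, 0, 3.2]], "grip": 255}}

```text
time_s: 11.65
tool_pos: [0.4932, -0.2322, 0.0569]
tool_rot: [0.001, 1.0, 0.004, 0.0]
ft_force: [-3.7, -4.9, 4.6]
opening: 0.0346
gripper_force: 50.0
```

Call:
{"name": "play_rows", "arguments": {"steps": [[0, 0, 0, 0, 0, 0], [0, 0, 0, 0, 0, 0], [0, 0, 0, 0, 0, 0], [0, 0, 20, 0, 0, 0], [0, 0, 50, 0, 0, 0], [0, 0, 90, 0, 0, 0], [0, 0, 130, 0, 0, 0], [0, 0, 155, 0, 0, 0], [0, 0, 155, 0, 0, 0], [0, 0, 155, 0, 0, 0]], "grip": 90}}

```text
time_s: 12.9
tool_pos: [0.4924, -0.2308, 0.2097]
tool_rot: [-0.001, 1.0, 0.004, -0.001]
ft_force: [-0.3, -0.4, 0.5]
opening: 0.055
gripper_force: 0.0
```

```bash
cat > meas.py <<'E'
from ang import *
def meas(p,M,K,zc=16,nc=15.5):
    r,g,_=angs(p,M,K); Y,X=np.mgrid[:600,:600]; m=g<55
    n,l,st,ce=cv2.connectedComponentsWithStats((m&(np.hypot(X-295,Y-302)<60)).astype(np.uint8))
    mm=l==1+np.argmax(st[1:,4]); e=cv2.erode(mm.astype(np.uint8),np.ones((19,19)))>0; c=np.array([X[e].mean(),Y[e].mean()])
    rr=np.hypot(X-c[0],Y-c[1]); a=np.degrees(np.arctan2(X-c[0],c[1]-Y))
    out=[]
    for lo,hi,ac,w in((70,130,nc,12),(187,225,zc,8),(187,205,zc+57.3,8)):
        q=m&(rr>lo)&(rr<hi)&(abs(a-ac)<w)
        P=np.c_[X[q],Y[q]].astype(np.float32)
        if len(P)<20: out.append(None); continue
        vx,vy,x0,y0=cv2.fitLine(P,cv2.DIST_L2,0,.01,.01).ravel()
        if vy>0: vx,vy=-vx,-vy
        out.append((round(float(a[q].mean()),2),round(float(np.degrees(np.arctan2(vx,-vy))),2)))
    return r,c,out
E
python3 - <<'E'
from meas import *
p,d,M,K=wcap(); r,c,o=meas(p,M,K); print(c,o); np.savez("w4.npz",p=p,M=M,K=K)
# cheese and probe positions
for n in("top",):
    vision.capture(n)
o=vision.look_for("cheese_spot","top"); print([(x["pixel"],onz("top",x["pixel"],.133).round(4)) for x in o[:3]])
d=np.load("top_d.npy"); im=cv2.imread("pics/top0.png")
mk=vision.masks_of("probe_grip","top"); print([(x["p"],x["pixel"],x["region"].sum()) for x in mk])
reg=mk[0]["region"]; ys,xs=np.nonzero(reg); P=np.array([dep("top",(x,y),d) for x,y in zip(xs,ys)]); 
for pp,(x,y) in zip(P,zip(xs,ys)): print(x,y,pp.round(3),im[y,x]) if (x+y)%3==0 else 0
E
```

```text
[294.1796875 302.609375 ] [(15.5, 16.33), (15.65, 15.54), (73.15, -16.67)]
[([429.9, 296.4], array([ 0.3285, -0.2969,  0.133 ])), ([335.8, 223.3], array([ 0.5426, -0.0391,  0.133 ]))]
[(0.64, [240.1, 256.9], np.int64(91)), (0.6, [335.0, 223.8], np.int64(606)), (0.17, [356.6, 216.4], np.int64(6971))]
239 250 [0.477 0.243 0.092] [35 36 35]
238 251 [0.474 0.247 0.091] [35 35 39]
241 251 [0.474 0.238 0.089] [26 26 26]
237 252 [0.471 0.249 0.093] [35 36 36]
240 252 [0.471 0.239 0.101] [39 37 37]
239 253 [0.468 0.242 0.1  ] [42 42 42]
242 253 [0.468 0.234 0.1  ] [26 23 23]
238 254 [0.464 0.244 0.112] [36 37 39]
241 254 [0.464 0.235 0.115] [35 35 37]
237 255 [0.462 0.246 0.114] [36 35 36]
240 255 [0.461 0.236 0.122] [32 35 36]
239 256 [0.458 0.239 0.128] [37 37 37]
242 256 [0.458 0.231 0.124] [27 27 28]
238 257 [0.455 0.242 0.127] [36 36 36]
241 257 [0.455 0.233 0.129] [32 34 30]
237 258 [0.452 0.244 0.129] [33 36 34]
240 258 [0.451 0.234 0.142] [47 48 49]
239 259 [0.449 0.237 0.142] [58 56 59]
242 259 [0.449 0.228 0.141] [40 40 42]
238 260 [0.446 0.24  0.138] [83 83 84]
241 260 [0.446 0.23  0.146] [78 80 81]
237 261 [0.443 0.242 0.145] [77 78 80]
240 261 [0.443 0.233 0.147] [89 87 89]
239 262 [0.44  0.237 0.141] [89 88 89]
242 262 [0.44  0.228 0.147] [84 84 88]
238 263 [0.438 0.239 0.143] [84 84 87]
241 263 [0.437 0.231 0.145] [81 81 83]
240 264 [0.435 0.234 0.142] [83 83 87]
239 265 [0.432 0.236 0.147] [77 78 79]
```

The zero now agrees (needle 15.5°, mark 15.6°). On to the cheese spot, then the probe.

Call:
{"name": "play_rows", "arguments": {"steps": [[0, 10, 40, 0, 0, 3], [10, 50, 80, 0, 0, 6], [20, 95, 90, 0, 0, 9], [30, 140, 90, 0, 0, 12], [40, 180, 90, 0, 0, 15], [45, 190, 90, 0, 0, 15], [45, 190, 90, 0, 0, 15], [45, 190, 90, 0, 0, 15], [45, 190, 90, 0, 0, 15], [45, 190, 90, 0, 0, 15]]}}

```text
time_s: 14.35
tool_pos: [0.5379, -0.0421, 0.3013]
tool_rot: [0.0, 0.991, 0.134, 0.0]
ft_force: [0.2, 0.1, 0.3]
opening: 0.0552
gripper_force: 0.0
```

```bash
python3 - <<'E'
from meas import *
p,d,M,K=wcap(); np.savez("w5.npz",p=p,M=M,K=K); r,c,o=meas(p,M,K); print(c,o)
for t in("cheese_spot","cheese"): print(t,[(np.round(x["pixel"],1),round(x["p"],2),wz(x["pixel"],.134,M,K).round(4)) for x in vision.look_for(t,"wrist")[:2]])
a=rectify(p,M,K,(.54,-.04),.06,.134,5000)
cv2.imwrite("pics/c5.png",a[:,:,::-1])
E
```

```text
[nan nan] [None, None, None]
cheese_spot [(array([309. , 202.3]), 0.81, array([ 0.5485, -0.033 ,  0.134 ])), (array([365.6, 377.7]), 0.57, array([ 0.3858, -0.1378,  0.134 ]))]
cheese [(array([308.3, 200.9]), 0.84, array([ 0.5495, -0.0321,  0.134 ])), (array([363.8, 376.9]), 0.67, array([ 0.3864, -0.1356,  0.134 ]))]meas.py:5: RuntimeWarning: Mean of empty slice.
  mm=l==1+np.argmax(st[1:,4]); e=cv2.erode(mm.astype(np.uint8),np.ones((19,19)))>0; c=np.array([X[e].mean(),Y[e].mean()])
  ret = ret.dtype.type(ret / rcount)
```

View pics/c5.png

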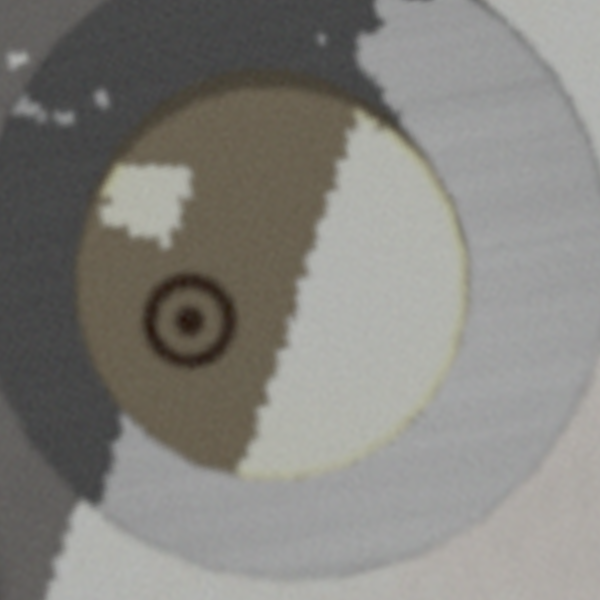

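Call:
{"name": "play_rows", "arguments": {"steps": [[-10, 40, 0, 0, 0, 0], [-22, 85, 10, 0, 0, 0], [-34, 130, 20, 0, 0, 0], [-46, 175, 20, 0, 0, 0], [-58, 220, 20, 0, 0, 0], [-70, 255, 20, 0, 0, 0], [-80, 280, 20, 0, 0, 0], [-80, 280, 20, 0, 0, 0], [-80, 280, 20, 0, 0, 0], [-80, 280, 20, 0, 0, 0]]}}

```text
time_s: 15.75
tool_pos: [0.4584, 0.2377, 0.3213]
tool_rot: [0.0, 0.991, 0.134, 0.0]
ft_force: [0.2, -0.1, 0.1]
opening: 0.0554
gripper_force: 0.0
```

```bash
python3 - <<'E'
from h import *
p,d,M,K=wcap(); np.savez("w6.npz",p=p,M=M,K=K,d=d); cv2.imwrite("pics/w6.png",p[:,:,::-1]); s=status.get_state(); print(s["tool_pos"],s["qpos"])
for t in("probe_grip","rest"): print(t,[(np.round(x["pixel"],1),round(x["p"],2)) for x in vision.look_for(t,"wrist")[:2]])
E
```

```text
[0.45842089 0.23781057 0.32129008] [ 2.58819024e-01 -1.36630269e-01  1.79179725e+00 -1.50143306e-04
  1.48643224e+00  1.56080210e+00]
probe_grip [(array([310.7, 209.9]), 0.71)]
rest [(array([307.5, 158.1]), 0.79)]
```

View pics/w6.png

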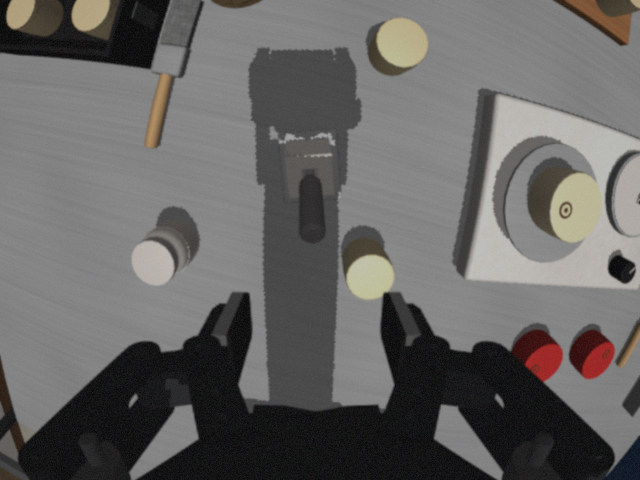

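The spot is at rectified (190,321), about (0.536, -0.018), on the pan cheese. The wrist view shows the probe handle from (309,172) to (312,235) over the rest. A small cheese is at (368,268) and the jar at (160,255). I'll fit the handle's cylinder from depth.

```bash
cat > fit.py <<'E'
from h import *
from scipy.optimize import least_squares
w=np.load("w6.npz"); d=w["d"]; M,K=w["M"],w["K"]; p=w["p"]
def wpt(x,y):
    u=(np.array([x,y],float)-K[:2,2])/K[0,0]; r=np.linalg.norm(u)+1e-12
    v=np.array([*(u/r*np.sin(r)),np.cos(r)]); v=v/v[2]*d[y,x]; return M[:3,:3]@v+M[:3,3]
P=np.array([wpt(x,y) for y in range(168,246) for x in range(290,335) if d[y,x]>0 and p[y,x].mean()<75])
P=P[(P[:,2]>.075)]
print(len(P),P.min(0),P.max(0))
def uu(az,t=.35): return np.array([np.sin(t)*np.cos(az),np.sin(t)*np.sin(az),np.cos(t)])
def f(q,t=None):
    u=uu(q[2],q[4]); v=P-np.array([q[0],q[1],.11]); s=v@u; rad=np.linalg.norm(v-np.outer(s,u),axis=1)
    side=rad-.012; top=s-q[3]
    # capped cylinder sdf
    sd=np.where((side<0)|(top<0),np.maximum(side,top),np.hypot(side,top))
    return np.r_[sd,(q[4]-.35)*.05*np.sqrt(len(P))]
r=least_squares(f,[.46,.24,3.3,.04,.35],loss="soft_l1",f_scale=.002); q=r.x
u=uu(q[2],q[4]); top=np.array([q[0],q[1],.11])+u*q[3]; grip=top-.04*u; tip=top-.13*u
print("rms",np.sqrt(np.mean(f(q)**2)),"az",np.degrees(q[2]),"tilt",q[4],"top",top.round(4),"grip",grip.round(4),"tip",tip.round(4),"TCP",(grip-.0187*u).round(4))
for nm,P3 in(("top",top),("grip",grip)): print(nm,"wrist px",wproj(P3,M,K).round(1),"top px",proj("top",P3).round(1),"scene px",proj("scene",P3).round(1))
print("scale check spot top-cam",onz("top",(329.5,226.5),.133).round(4))
w5=np.load("w5.npz"); S=wproj((.5358,-.018,.134),w5["M"],w5["K"]); print(S,proj("top",(.5358,-.018,.133)))
t=q2R(status.get_state()["tool_rot"]); Rn=R.align_vectors([-u],[t[:,2]])[0]; 
a=t[:,2];b=-u;ax=np.cross(a,b);print("rotvec deg",np.degrees(ax/np.linalg.norm(ax)*np.arccos(a@b)).round(2),"u",u.round(4))
E
python3 fit.py
```

```text
1541 [0.43051493 0.22528321 0.07536791] [0.48293551 0.25941811 0.15042454]
rms 0.005648074386572228 az 199.85336413677283 tilt 0.46237477558559376 top [0.4384 0.2358 0.145 ] grip [0.4552 0.2419 0.1092] tip [0.493  0.2555 0.0287] TCP [0.4631 0.2447 0.0925]
top wrist px [312.1 235.8] top px [239.2 262.6] scene px [411.2 262.8]
grip wrist px [311.  207.9] top px [238.8 257.2] scene px [406.  279.9]
scale check spot top-cam [ 0.534 -0.021  0.133]
[288.28047596 211.7855797 ] [328.43884229 225.90016502]
rotvec deg [  9.   -24.91   0.  ] u [-0.4196 -0.1515  0.895 ]
```

```bash
sed -i 's/P=P\[(P\[:,2\]>.075)\]/P=P[(P[:,2]>.09)]/; s/\*.05\*np/*1.0*np/' fit.py; sed -i 's/^r=least/Q=P.copy()\nr=least/' fit.py; cat >> fit.py <<'E'
e=np.abs(f(q)[:-1]); print("quantiles",np.quantile(e,[.5,.8,.95]).round(4), P[e>.005].mean(0) if (e>.005).any() else None, len(P))
E
python3 fit.py
cat > fit2.py <<'E'
# image check: silhouette of handle in wrist picture vs model
from h import *
w=np.load("w6.npz");p=w["p"]
for y in range(176,246,6): print(y,[int(v) for v in p[y,288:338:2].mean(1)])
E
python3 fit2.py
```

```text
1368 [0.43051493 0.22528321 0.09012306] [0.47805415 0.25698208 0.15042454]
rms 0.0016467321050571812 az 198.09254197974354 tilt 0.35001132879094565 top [0.4417 0.2374 0.1462] grip [0.4548 0.2417 0.1087] tip [0.4841 0.2513 0.0241] TCP [0.4609 0.2437 0.0911]
top wrist px [311.3 232.3] top px [238.5 261.5] scene px [410.7 263.2]
grip wrist px [311.  208.3] top px [238.9 257.4] scene px [406.1 280. ]
scale check spot top-cam [ 0.534 -0.021  0.133]
[288.28047596 211.7855797 ] [328.43884229 225.90016502]
rotvec deg [  6.23 -19.06   0.  ] u [-0.326  -0.1065  0.9394]
quantiles [0.0011 0.0022 0.0032] None 1368
176 [93, 90, 91, 90, 87, 88, 87, 82, 58, 49, 47, 45, 46, 49, 72, 84, 89, 87, 89, 93, 89, 89, 88, 79, 78]
182 [88, 88, 90, 91, 91, 85, 50, 45, 48, 50, 47, 48, 46, 46, 46, 40, 61, 86, 87, 87, 91, 89, 86, 78, 80]
188 [80, 91, 90, 90, 90, 74, 45, 45, 50, 49, 50, 50, 46, 46, 51, 41, 46, 78, 89, 93, 91, 90, 89, 81, 79]
194 [76, 87, 88, 91, 89, 78, 47, 42, 43, 44, 50, 48, 43, 44, 50, 44, 43, 65, 88, 87, 84, 84, 84, 80, 75]
200 [75, 75, 73, 73, 75, 70, 46, 44, 45, 49, 50, 47, 46, 47, 41, 47, 44, 50, 69, 74, 70, 72, 74, 72, 82]
206 [72, 77, 74, 75, 74, 64, 44, 40, 46, 50, 47, 49, 47, 44, 49, 48, 44, 45, 67, 71, 73, 74, 75, 79, 81]
212 [75, 75, 78, 77, 76, 71, 41, 45, 48, 50, 51, 51, 46, 44, 45, 43, 46, 38, 66, 73, 77, 74, 75, 73, 73]
218 [71, 72, 71, 72, 71, 64, 47, 43, 47, 48, 46, 50, 51, 48, 46, 46, 46, 41, 56, 75, 73, 77, 72, 74, 77]
224 [73, 73, 77, 74, 76, 66, 41, 44, 43, 49, 49, 58, 55, 57, 52, 49, 47, 43, 49, 72, 75, 75, 78, 73, 76]
230 [72, 71, 73, 76, 72, 68, 43, 50, 54, 56, 52, 49, 49, 48, 47, 54, 50, 50, 47, 68, 76, 73, 72, 75, 77]
236 [72, 75, 72, 74, 73, 70, 62, 47, 50, 50, 53, 47, 51, 52, 52, 54, 50, 41, 64, 75, 79, 76, 78, 75, 75]
242 [74, 72, 74, 75, 72, 75, 75, 72, 74, 66, 60, 54, 49, 50, 61, 64, 73, 75, 76, 73, 75, 74, 74, 74, 75]
```

The fit is good (median 1.1 mm, tip at z 24 mm, axis pixel column 311 agrees with the silhouette). Next I tilt the tool along the probe axis and approach along it.

Call:
{"name": "play_rows", "arguments": {"steps": [[-5, 0, -30, 1, -3.2, 0], [-10, -1, -60, 2.1, -6.4, 0], [-15, -2, -90, 3.1, -9.5, 0], [-20, -3, -120, 4.2, -12.8, 0], [-27, -4, -146, 5.2, -16, 0], [-27, -4, -146, 6.2, -19, 0], [-27, -4, -146, 6.2, -19, 0], [-27, -4, -146, 6.2, -19, 0], [-27, -4, -146, 6.2, -19, 0], [-27, -4, -146, 6.2, -19, 0]]}}

```text
time_s: 17.15
tool_pos: [0.4315, 0.2347, 0.1757]
tool_rot: [-0.031, 0.976, 0.133, 0.171]
ft_force: [-0.0, 0.4, 0.2]
opening: 0.0552
gripper_force: 0.0
```

```bash
python3 - <<'E'
from h import *
s=status.get_state(); T=q2R(s["tool_rot"]); print(s["tool_pos"],T[:,2],s["qpos"])
t=np.array([.4609,.2437,.0911]); print((t-s["tool_pos"])*1000)
u=np.array([-.326,-.1065,.9394]); v=s["tool_pos"]-t; print("lateral",(v-u*(v@u))*1000)
E
```

```text
[0.43148581 0.23470675 0.17572655] [ 0.32533471  0.10608001 -0.9396299 ] [ 0.25613841 -0.28860151  2.21748889  0.02655778  0.86419091  1.54304973]
[ 29.41418809   8.993249   -84.62655404]
lateral [-0.05952096  0.59654256  0.03828931]
```

Call:
{"name": "play_rows", "arguments": {"steps": [[5, 1.5, -14, 0, 0, 0], [10, 3, -28, 0, 0, 0], [15, 4.5, -43, 0, 0, 0], [20, 6, -57, 0, 0, 0], [25, 7.5, -71, 0, 0, 0], [29.5, 9, -84.5, 0, 0, 0], [29.5, 9, -84.5, 0, 0, 0], [29.5, 9, -84.5, 0, 0, 0], [29.5, 9, -84.5, 0, 0, 0], [29.5, 9, -84.5, 0, 0, 0]]}}

```text
time_s: 18.4
tool_pos: [0.4608, 0.2437, 0.0913]
tool_rot: [-0.031, 0.976, 0.133, 0.171]
ft_force: [-0.1, 0.4, 0.0]
opening: 0.055
gripper_force: 0.0
```

Call:
{"name": "play_rows", "arguments": {"steps": [[0, 0, 0, 0, 0, 0], [0, 0, 0, 0, 0, 0], [0, 0, 0, 0, 0, 0], [0, 0, 0, 0, 0, 0], [0, 0, 0, 0, 0, 0], [0, 0, 0, 0, 0, 0], [0, 0, 0, 0, 0, 0], [0, 0, 0, 0, 0, 0], [0, 0, 0, 0, 0, 0], [0, 0, 0, 0, 0, 0]], "grip": 255, "force": 40}}

```text
time_s: 19.65
tool_pos: [0.4607, 0.2437, 0.091]
tool_rot: [-0.031, 0.976, 0.133, 0.171]
ft_force: [-1.7, -2.2, 4.7]
opening: 0.0231
gripper_force: 39.2
```

Gripped at 23 mm. Now I draw it out along its axis, then set it upright.

Call:
{"name": "play_rows", "arguments": {"steps": [[-3, -1, 9, 0, 0, 0], [-6, -2, 18, 0, 0, 0], [-10, -3.2, 28, 0, 0, 0], [-13, -4.3, 38, 0, 0, 0], [-17, -5.5, 49, 0, 0, 0], [-21, -7, 61, 0, 0, 0], [-26, -8.5, 75, 0, 0, 0], [-31, -10, 90, 0, 0, 0], [-31, -10, 120, -2, 6, 0], [-31, -10, 150, -4, 12, 0]]}}

```text
time_s: 20.9
tool_pos: [0.4289, 0.2335, 0.2424]
tool_rot: [-0.011, 0.989, 0.135, 0.062]
ft_force: [0.5, 0.5, -1.5]
opening: 0.0231
gripper_force: 39.6
```

Call:
{"name": "play_rows", "arguments": {"steps": [[0, -5, 20, -1, 3, 0], [10, -40, 30, -2.2, 7, 0], [25, -80, 30, -2.2, 7, 0], [40, -120, 30, -2.2, 7, 0], [55, -160, 30, -2.2, 7, 0], [70, -200, 30, -2.2, 7, 0], [85, -230, 30, -2.2, 7, 0], [95, -245, 30, -2.2, 7, 0], [100, -252, 30, -2.2, 7, 0], [100, -252, 30, -2.2, 7, 0]]}}

```text
time_s: 22.15
tool_pos: [0.5295, -0.0179, 0.2708]
tool_rot: [-0.0, 0.991, 0.135, -0.0]
ft_force: [-0.2, -0.6, -0.7]
opening: 0.0228
gripper_force: 39.6
```

```bash
python3 - <<'E'
from h import *
p,d,M,K=wcap(); np.savez("w7.npz",p=p,M=M,K=K,d=d); s=status.get_state(); print(s["tool_pos"],q2R(s["tool_rot"]),s["ft_force"])
q,d2=vision.capture("scene"); np.save("scene7.npy",q); np.save("scene7d.npy",d2)
for t in("probe_tip","probe_grip"):
  print(t,[(np.round(x["pixel"],1),round(x["p"],2)) for x in vision.look_for(t,"scene")[:2]],[(np.round(x["pixel"],1),round(x["p"],2)) for x in vision.look_for(t,"wrist")[:2]])
tp=s["tool_pos"]; tip=tp+q2R(s["tool_rot"])[:,2]*.0713
print("exp tip",tip,"scene",proj("scene",tip),"wrist",wproj(tip,M,K))
a=cv2.resize(q[130:280,220:420],None,fx=3,fy=3,interpolation=cv2.INTER_CUBIC); b=p[::1]
b=cv2.resize(p,None,fx=.95,fy=.95)
c=np.zeros((456,800,3),np.uint8); c[:300,:400]=cv2.resize(a,(400,300)); c[:, 400:]=p[12:468,150:550]
cv2.imwrite("pics/h7.png",c[:,:,::-1])
E
```

```text
[ 0.52930999 -0.01760362  0.27074911] [[ 9.63419808e-01  2.67996500e-01 -3.86757460e-04]
 [ 2.67996658e-01 -9.63419741e-01  4.40855559e-04]
 [-2.54462025e-04 -5.28378685e-04 -9.99999828e-01]] [ 0.1812343   0.24014839 -1.02894595]
probe_tip [(array([308. , 182.9]), 0.71), (array([274.2, 254.5]), 0.34)] [(array([315. , 338.1]), 0.89), (array([521.5, 188.5]), 0.64)]
probe_grip [(array([307.3, 181.2]), 0.88)] [(array([315.6, 338. ]), 0.82)]
exp tip [ 0.52928242 -0.01757219  0.19944913] scene [310.45296034 206.97696524] wrist [315.65427123 253.54782058]
```

View pics/h7.png

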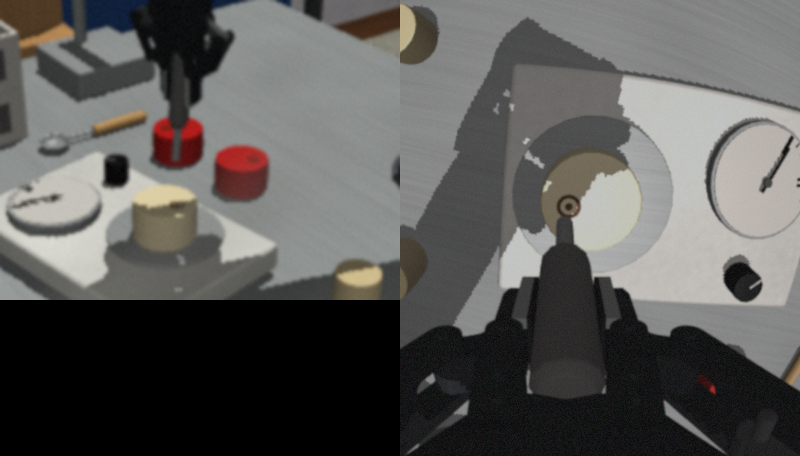

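The probe is held upright above the spot. The ring is at wrist pixel (319,218), the stem end near (315,229), and the dial is visible at right with its needle pivot at about (516,197). I'll work out spot and tip numerically.

```bash
python3 - <<'E'
from h import *
w=np.load("w7.npz"); p,M,K=w["p"],w["M"],w["K"]
for z in(.125,.133): print("spot w7",z,wz((319,218),z,M,K).round(4), "w5",wz((288.3,211.8),z,np.load("w5.npz")["M"],K).round(4))
tp=np.array([.5293,-.0176,.2707])
for L in(.065,.071,.075,.08,.085): print(L,wproj(tp-[0,0,L],M,K).round(1),proj("scene",tp-[0,0,L]).round(1))
for y in range(208,250,3): print(y,[int(v) for v in p[y,300:332:2].mean(1)])
w5=np.load("w5.npz"); d=w["d"]; print("depth at cheese lit",d[205,350],d[160,250])
q=np.load("scene7.npy")
for y in range(192,220,2): print(y,[int(v) for v in q[y,300:320,1]])
E
```

```text
spot w7 0.125 [ 0.534 -0.019  0.125] w5 [ 0.5336 -0.0179  0.125 ]
spot w7 0.133 [ 0.5358 -0.0184  0.133 ] w5 [ 0.5356 -0.018   0.133 ]
0.065 [315.7 257. ] [310.4 204.7]
0.071 [315.7 253.7] [310.4 206.9]
0.075 [315.7 251.5] [310.4 208.4]
0.08 [315.7 249. ] [310.5 210.2]
0.085 [315.7 246.5] [310.5 212. ]
208 [102, 101, 101, 101, 101, 93, 69, 53, 47, 44, 47, 43, 62, 91, 101, 106]
211 [101, 100, 104, 103, 86, 51, 36, 69, 87, 96, 89, 75, 48, 37, 76, 122]
214 [101, 105, 102, 93, 48, 47, 89, 103, 98, 90, 94, 99, 97, 65, 47, 137]
217 [102, 103, 101, 80, 39, 69, 102, 92, 49, 36, 39, 77, 100, 95, 73, 123]
220 [104, 100, 100, 84, 39, 67, 102, 97, 52, 39, 46, 81, 103, 119, 79, 129]
223 [100, 103, 100, 97, 55, 44, 81, 99, 101, 94, 98, 102, 99, 90, 87, 169]
226 [102, 99, 103, 103, 94, 57, 42, 56, 76, 81, 85, 115, 79, 90, 162, 190]
229 [101, 101, 100, 99, 96, 76, 57, 57, 56, 53, 70, 120, 161, 185, 194, 195]
232 [101, 101, 102, 92, 59, 55, 55, 63, 59, 61, 73, 169, 193, 195, 193, 193]
235 [101, 104, 99, 82, 55, 57, 62, 59, 60, 60, 54, 111, 192, 194, 194, 192]
238 [101, 102, 101, 75, 54, 57, 55, 60, 5
[... 844 characters left out ...]
 68, 71, 58, 37, 19, 15, 16, 13, 14, 13, 15, 15, 17]
206 [14, 12, 15, 13, 16, 29, 56, 69, 70, 56, 35, 18, 16, 16, 15, 17, 16, 13, 12, 20]
208 [13, 16, 14, 13, 20, 35, 58, 72, 68, 54, 29, 18, 16, 15, 18, 15, 13, 17, 17, 28]
210 [21, 14, 17, 16, 19, 31, 40, 49, 47, 40, 26, 18, 15, 18, 14, 19, 18, 27, 49, 82]
212 [51, 47, 43, 36, 30, 29, 27, 28, 27, 28, 27, 26, 32, 32, 39, 53, 69, 94, 122, 141]
214 [118, 117, 105, 84, 79, 77, 76, 77, 77, 77, 79, 94, 112, 118, 120, 128, 139, 142, 143, 145]
216 [144, 144, 142, 140, 139, 140, 140, 140, 142, 140, 140, 144, 144, 143, 146, 147, 145, 146, 147, 145]
218 [143, 144, 144, 145, 146, 146, 146, 145, 144, 146, 147, 145, 145, 147, 143, 143, 145, 146, 145, 146]
```

```bash
python3 - <<'E'
from h import *
from scipy.optimize import least_squares
w=np.load("w7.npz"); p,M,K=w["p"],w["M"],w["K"]
for wy in(232,235):
  f=lambda P:np.r_[wproj(P,M,K)-[314,wy],(proj("scene",P)-[307.4,209.5])]
  r=least_squares(f,[.53,-.018,.2],x_scale=.01); tp=np.array([.5293,-.0176,.2707]); print(wy,r.x.round(4),f(r.x).round(1),((r.x-tp)*1e3).round(1))
# handle top/bottom in wrist view, scene columns
q=np.load("scene7.npy")
for y in range(160,196,3): print(y,[int(v) for v in q[y,296:326,1]])
for y in range(256,400,12): print(y,[int(v) for v in p[y,276:356:4].mean(1)])
h=lambda L,o=0:wproj(tp+[o,0,-L],M,K).round(1)
print([(L,h(L)) for L in(.03,.02,0,-.03,-.0587)])
E
```

```text
232 [ 0.542  -0.013   0.1986] [-0.   0.  -0.2  0.1] [ 12.7   4.6 -72.1]
235 [ 0.5401 -0.0136  0.1981] [ 0.1 -0.1  0.3 -0.1] [ 10.8   4.  -72.6]
160 [46, 38, 26, 19, 16, 12, 12, 13, 14, 22, 31, 38, 43, 44, 41, 26, 17, 14, 12, 13, 23, 29, 16, 12, 16, 15, 14, 13, 13, 11]
163 [80, 105, 112, 74, 32, 13, 14, 15, 16, 22, 33, 40, 43, 46, 44, 33, 19, 12, 12, 14, 11, 15, 18, 10, 15, 15, 13, 15, 13, 13]
166 [76, 104, 130, 114, 65, 48, 50, 33, 17, 24, 36, 42, 45, 46, 48, 37, 20, 13, 17, 13, 12, 11, 9, 13, 14, 10, 15, 26, 46, 66]
169 [106, 130, 141, 125, 81, 56, 53, 34, 18, 25, 37, 41, 46, 48, 46, 48, 53, 50, 35, 18, 14, 12, 10, 17, 41, 82, 120, 137, 141, 142]
172 [146, 146, 141, 123, 82, 55, 51, 34, 17, 28, 36, 40, 45, 47, 45, 47, 61, 64, 51, 27, 14, 11, 13, 27, 65, 116, 138, 143, 145, 145]
175 [144, 143, 142, 134, 105, 70, 53, 33, 20, 31, 36, 42, 46, 47, 44, 48, 57, 63, 51, 26, 15, 12, 14, 27, 67, 112, 138, 146, 145, 146]
178 [142, 142, 144, 142, 133, 112, 71, 36, 26, 35, 42, 47, 45, 47, 47, 47, 60, 64, 53, 26, 13, 14, 12, 29, 70, 117, 138, 145, 147, 146]
181 [141, 143, 141, 142, 143, 141, 137,
[... 1161 characters left out ...]
, 41, 40, 42, 40, 40, 32, 22, 27]
328 [45, 17, 24, 39, 39, 45, 42, 46, 40, 41, 39, 39, 43, 42, 44, 44, 39, 38, 23, 22]
340 [57, 27, 32, 37, 42, 40, 39, 42, 40, 37, 45, 42, 45, 42, 43, 42, 40, 38, 19, 17]
352 [30, 27, 38, 40, 43, 42, 43, 40, 44, 42, 44, 41, 43, 43, 41, 38, 42, 39, 33, 20]
364 [21, 24, 42, 37, 38, 41, 44, 44, 44, 42, 41, 41, 41, 38, 44, 41, 40, 44, 40, 23]
376 [18, 37, 40, 42, 44, 47, 54, 50, 56, 55, 54, 54, 48, 56, 52, 47, 46, 40, 36, 40]
388 [94, 61, 47, 51, 50, 51, 54, 55, 59, 59, 56, 58, 58, 57, 56, 54, 52, 53, 47, 39]
[(0.03, array([315.7, 280.3])), (0.02, array([315.7, 288.5])), (0, array([315.7, 307.7])), (-0.03, array([315.6, 345.7])), (-0.0587, array([315.6, 398. ]))]
```

The tip is displaced about 12 mm along tool x, so the probe is tilted in the pads. I'll fit its axis from the wrist depth.

```bash
cat > axis.py <<'E'
from h import *
from scipy.optimize import least_squares
def axis(p,d,M,K):
    H=np.array(vision.camera_info("wrist")["hand_eye"])
    yy,xx=np.mgrid[205:420,290:342]; u=(np.stack([xx,yy],-1)-K[:2,2])/K[0,0]; r=np.linalg.norm(u,axis=-1)+1e-12
    v=np.concatenate([u/r[...,None]*np.sin(r)[...,None],np.cos(r)[...,None]],-1); v=v/v[...,2:]*d[205:420,290:342,None]
    P=(v.reshape(-1,3)@H[:3,:3].T+H[:3,3])[(d[205:420,290:342]>0).ravel()]
    P=P[(abs(P[:,1])<.011)&(P[:,0]>-.012)&(P[:,0]<.035)&(P[:,2]>-.056)&(P[:,2]<.072)]
    P=P[(P[:,2]<.018)|(P[:,2]>.032)]
    def f(q):  # axis x=q0+q1*(z+.0187), y=q2+q3*(z+.0187) (z tool; tip at +)
        k=np.array([q[1],q[3],1]);k/=np.linalg.norm(k); w=P-np.array([q[0],q[2],-.0187]); s=w@k
        rad=np.linalg.norm(w-np.outer(s,k),axis=1); return rad-np.where(P[:,2]<.025,.012,.005)
    R_=least_squares(f,[0,.05,0,0],loss="soft_l1",f_scale=.001); e=abs(f(R_.x))
    return R_.x,np.quantile(e,[.5,.9]),len(P),(P[:,2]>.03).sum()
E
python3 - <<'E'
from axis import *
w=np.load("w7.npz"); q,e,n,m=axis(w["p"],w["d"],w["M"],w["K"]); print(q.round(4),e.round(4),n,m,"tilt x deg",np.degrees(np.arctan(q[1])),"y",np.degrees(np.arctan(q[3])),"tip tool",q[0]+q[1]*.09,q[2]+q[3]*.09)
E
```

```text
[ 0.001   0.1206 -0.0003 -0.0101] [0.0002 0.0006] 6187 451 tilt x deg 6.877618698771154 y -0.5789986076973002 tip tool 0.01188033258653599 -0.0012580708885129405
```

The axis is tilted 6.9° about tool y (residual 0.2 mm). I correct that and come down to just above the spot.

Call:
{"name": "play_rows", "arguments": {"steps": [[0, 0, -5, -0.6, 1.6, 0], [1, -1, -12, -1.2, 3.3, 0], [2, -2, -20, -1.8, 5, 0], [3, -3, -30, -2.4, 6.5, 0], [3, -3, -40, -2.4, 6.5, 0], [3, -3, -50, -2.4, 6.5, 0], [3, -3, -58, -2.4, 6.5, 0], [3, -3, -58, -2.4, 6.5, 0], [3, -3, -58, -2.4, 6.5, 0], [3, -3, -58, -2.4, 6.5, 0]]}}

```text
time_s: 23.7
tool_pos: [0.5328, -0.0214, 0.2134]
tool_rot: [0.013, 0.989, 0.135, -0.058]
ft_force: [-0.0, -0.6, -0.8]
opening: 0.0229
gripper_force: 39.6
```

```bash
cat > chk.py <<'E'
from axis import *; from meas import *
import sys
p,d,M,K=wcap(); s=status.get_state(); T=q2R(s["tool_rot"]); tp=s["tool_pos"]; np.savez(sys.argv[1],p=p,M=M,K=K,d=d)
q,e,n,m=axis(p,d,M,K); k=T@np.array([q[1],q[3],1]); k/=np.linalg.norm(k)
tip=tp+T@np.array([q[0],q[2],-.0187])+k*.09
print("axis",k.round(3),"e",e.round(4),"tip",tip.round(4),"px",wproj(tip,M,K).round(1),"ft",s["ft_force"].round(2),"tcp",tp.round(4),"t",s["time_s"])
a=rectify(p,M,K,(.5355,-.019),.03,tip[2] if tip[2]<.133 else .133,5000); g=cv2.cvtColor(a,cv2.COLOR_RGB2LAB)[...,0]
print("spot",[(x["pixel"],round(x["p"],2),wz(x["pixel"],.133,M,K).round(4)) for x in vision.look_for("cheese_spot","wrist")[:1]])
cv2.imwrite("pics/spot.png",a[:,:,::-1])
for y in range(30,270,12): print(y,"".join(f"{int(v):4d}" for v in g[y,30:270:10]))
r,c,o=meas(p,M,K,zc=15.6,nc=float(sys.argv[2]) if len(sys.argv)>2 else 15.5); print("dial",c,o)
E
python3 chk.py w8.npz
```

```text
axis [ 0.001 -0.    -1.   ] e [0.0002 0.0006] tip [ 0.5357 -0.02    0.1418] px [314.1 235.2] ft [ 0.54 -0.34 -0.78] tcp [ 0.5328 -0.0214  0.2133] t 23.75
spot [([341.1, 208.6], 0.64, array([ 0.5535, -0.0323,  0.133 ]))]
30   81  88 107 117 118 117 116 115 115 117 117 117 117 117 117 116 117 115 117 116 119 155 208 209
42   80  94 116 118 117 116 115 116 117 116 115 117 118 115 119 116 115 117 117 117 117 136 208 207
54   81 106 114 116 118 117 116 118 117 117 116 116 118 115 116 116 115 117 116 117 116 136 208 209
66   84 110 116 116 117 115 114 115 118 117 117 116 117 114 116 118 116 117 115 121 142 155 207 210
78   84 118 116 116 118 115 117 118 115 118 117 116 115 115 117 117 116 115 116 126 209 210 206 209
90   94 115 115 116 117 119 116 116 117 116 119 116 117 116 117 115 116 117 117 130 207 208 207 208
102   93 116 118 117 116 119 115 117 118 115 103  89  94 107 118 126 198 122 205 205 209 206 208 207
114   94 115 116 117 116 116 114 116 102  52  40  48  47  36  55 131 207 209 207 208 208 208 207 206
126   92 115 117 117 115 116 117 106  38  72 114 115 116 112  56  87 200 208 2
[... 673 characters left out ...]
 122 198  65  66  69  66  64  83 209 208 209 209 208 210
222  171 175 172 164 116 115 116 115 114 118 130 206  95  62  69  66  65  57 182 206 207 206 208 208
234  171 174 173 174 143 113 116 116 117 118 207 208 138  56  50  49  50  40  51  74 148 199 208 207
246  173 175 174 174 175 156 120 115 116 120 205 204 153  48  49  44  45  48  46  45  46  48 112 200
258  172 172 173 173 172 175 169 129 121 200 206 112  45  48  44  47  49  45  48  50  48  50  40 109
dial [nan nan] [None, None, None]meas.py:5: RuntimeWarning: Mean of empty slice.
  mm=l==1+np.argmax(st[1:,4]); e=cv2.erode(mm.astype(np.uint8),np.ones((19,19)))>0; c=np.array([X[e].mean(),Y[e].mean()])
  ret = ret.dtype.type(ret / rcount)
```

The axis is now vertical. The ring centre is at (0.5355, -0.018) and the tip at (0.5357, -0.020), so I shift +2 mm in y. The dial reading needs adapting to the oblique view.

```bash
python3 - <<'E'
from meas import *
w=np.load("w8.npz"); r,g,_=angs(w["p"],w["M"],w["K"])
print("in view cols", np.nonzero((g>0).any(0))[0][[0,-1]], "rows",np.nonzero((g>0).any(1))[0][[0,-1]])
for y in range(40,580,12): print(f"{y:3d}","".join("#" if v<50 else "+" if v<90 else "-" if v<140 else "." for v in g[y,40:580:5]))
E
```

```text
in view cols [  0 599] rows [  0 599]
 40 .....................................................................................................-.-----
 52 ......................................................................................................------
 64 ...........................-----------------......-------.................................................-.
 76 .....................-----++++------...........................-----.....................................--.
 88 .................----+++++---.................................-###+.........................................
100 .............----+++++------.................................-+##+-......--...............................--
112 ..........----+++++--........................................-###-.....--...............................----
124 ........---+++++--.-........................................-###+...............---......................---
136 ......--++++++--.--.........................................+#####+-..........---...........................
148 ....--++++++----.........................
[... 3322 characters left out ...]
......................
508 ..................-++--.....................................................................................
520 ......................----.--...............................................................................
532 ............................----............................................................................
544 ..................................---------.................................................................
556 ............................................................................................................
568 ............................................................................................................
```

```bash
cat > ndl.py <<'E'
from axis import *; from ang import *
def needle(p,M,K):
    r,g,_=angs(p,M,K); Y,X=np.mgrid[:600,:600]; m=g<80
    near=m&(np.hypot(X-305,Y-305)<45)
    n,l,st,ce=cv2.connectedComponentsWithStats(near.astype(np.uint8)); mm=(l==1+np.argmax(st[1:,4])).astype(np.uint8)
    dt=cv2.distanceTransform(mm,cv2.DIST_L2,5); c=np.array(np.unravel_index(dt.argmax(),dt.shape))[::-1]
    rr=np.hypot(X-c[0],Y-c[1]); k=m&(rr>28)&(rr<128)
    n,l,st,ce=cv2.connectedComponentsWithStats(k.astype(np.uint8)); j=1+np.argmax([st[i,4] for i in range(1,n)])
    P=np.c_[X[l==j],Y[l==j]].astype(np.float32); vx,vy,x0,y0=cv2.fitLine(P,cv2.DIST_HUBER,0,.01,.01).ravel()
    s=np.sign((P-c).mean(0)@[vx,vy]); return c,float(np.degrees(np.arctan2(s*vx,-s*vy))),len(P)
if __name__=="__main__":
    import sys
    p,d,M,K=wcap(); s=status.get_state(); T=q2R(s["tool_rot"]); tp=s["tool_pos"]; np.savez(sys.argv[1],p=p,M=M,K=K,d=d)
    q,e,n,m=axis(p,d,M,K); k=T@np.array([q[1],q[3],1]); k/=np.linalg.norm(k)
    print("needle",needle(p,M,K),"axis",k.round(3),"tip",(tp+T@np.array([q[0],q[2],-.0187])+k*.09).round(4),"ft",s["ft_force"].round(2),"tcp",tp.round(4),"t",s["time_s"])
E
python3 -c "
from ndl import *
for f in('w3.npz','w4.npz','w8.npz'):
    w=np.load(f); print(f,needle(w['p'],w['M'],w['K']))"
```

```text
w3.npz (array([294, 303]), 15.919604115735265, 1182)
w4.npz (array([294, 303]), 15.735264265501588, 1260)
w8.npz (array([312, 306]), 15.430999541769127, 1331)
```

Call:
{"name": "play_rows", "arguments": {"steps": [[0, 1, 0, 0, 0, 0], [-0.5, 2, -2, 0, 0, 0], [-0.5, 2, -4, 0, 0, 0], [-0.5, 2, -6, 0, 0, 0], [-0.5, 2, -8, 0, 0, 0], [-0.5, 2, -9, 0, 0, 0], [-0.5, 2, -10, 0, 0, 0], [-0.5, 2, -11, 0, 0, 0], [-0.5, 2, -12, 0, 0, 0], [-0.5, 2, -12, 0, 0, 0]]}}

```text
time_s: 25.05
tool_pos: [0.5321, -0.0194, 0.201]
tool_rot: [0.013, 0.989, 0.135, -0.059]
ft_force: [-0.8, 0.3, 2.3]
opening: 0.023
gripper_force: 40.0
```

```bash
python3 ndl.py w9.npz
```

```text
needle (array([312, 306]), 47.21489628305951, 1450) axis [ 0.018 -0.005 -1.   ] tip [ 0.5368 -0.0185  0.1295] ft [-1.4   0.38  1.85] tcp [ 0.5321 -0.0194  0.201 ] t 25.1
```

The needle has moved 31.6° (about 3.3 N). About 3.4 mm more is needed; I do 3 mm first, let it settle and look.

Call:
{"name": "play_rows", "arguments": {"steps": [[0, 0, 0, 0, 0, 0], [0, 0, 0, 0, 0, 0], [0, 0, -1, 0, 0, 0], [0, 0, -2, 0, 0, 0], [0, 0, -3, 0, 0, 0], [0, 0, -3, 0, 0, 0], [0, 0, -3, 0, 0, 0], [0, 0, -3, 0, 0, 0], [0, 0, -3, 0, 0, 0], [0, 0, -3, 0, 0, 0]], "force": 70}}

```text
time_s: 26.35
tool_pos: [0.5321, -0.0194, 0.1979]
tool_rot: [0.013, 0.989, 0.135, -0.059]
ft_force: [-0.3, -0.3, 4.8]
opening: 0.0225
gripper_force: 68.3
```

```bash
python3 ndl.py w10.npz; python3 - <<'E'
from meas import *
w=np.load("w8.npz"); r,g,_=angs(w["p"],w["M"],w["K"]); Y,X=np.mgrid[:600,:600]
# double-line direction, dial centre from rim ~ marks: each line's own fit
m=(g<100)&(X>440)&(X<545)&(Y>205)&(Y<285)
n,l,st,ce=cv2.connectedComponentsWithStats(m.astype(np.uint8))
for i in range(1,n):
    if st[i,4]>150:
        vx,vy,x0,y0=cv2.fitLine(np.c_[X[l==i],Y[l==i]].astype(np.float32),cv2.DIST_L2,0,.01,.01).ravel(); print("line",np.degrees(np.arctan2(vx,-vy)),st[i],ce[i].round(1))
E
```

```text
needle (array([309, 307]), 71.57658285909254, 1457) axis [ 0.019 -0.005 -1.   ] tip [ 0.537  -0.0185  0.1264] ft [-0.02  0.55  4.47] tcp [ 0.5322 -0.0194  0.1979] t 26.4
line 68.246635 [459 215  65  33 772] [491.2 231.2]
line 76.58745 [467 250  67  23 751] [499.2 260.7]
```

Call:
{"name": "play_rows", "arguments": {"steps": [[0, 0, 0, 0, 0, 0], [0, 0, -0.1, 0, 0, 0], [0, 0, -0.15, 0, 0, 0], [0, 0, -0.15, 0, 0, 0], [0, 0, -0.15, 0, 0, 0], [0, 0, -0.15, 0, 0, 0], [0, 0, -0.15, 0, 0, 0], [0, 0, -0.15, 0, 0, 0], [0, 0, -0.15, 0, 0, 0], [0, 0, -0.15, 0, 0, 0]]}}

```text
time_s: 27.65
tool_pos: [0.5322, -0.0194, 0.1978]
tool_rot: [0.013, 0.989, 0.135, -0.059]
ft_force: [0.3, -0.3, 4.1]
opening: 0.0225
gripper_force: 68.3
```

```bash
sed -i 's/P\[:,2\]<.072/P[:,2]<.060/' axis.py; python3 ndl.py w11.npz; python3 - <<'E'
from axis import *
w=np.load("w8.npz"); print("w8",axis(w["p"],w["d"],w["M"],w["K"])[0].round(4))
w=np.load("w11.npz"); print(axis(w["p"],w["d"],w["M"],w["K"])[0].round(4)); p,M,K=w["p"],w["M"],w["K"]
a=rectify(p,M,K,(.5355,-.019),.03,.126,5000); g=cv2.cvtColor(a,cv2.COLOR_RGB2GRAY)
for y in range(60,270,10): print(f"{y:3d}","".join("#" if v<45 else "+" if v<75 else "-" if v<100 else "." for v in g[y,40:270:4]))
E
```

```text
needle (array([309, 307]), 72.59837199320533, 1483) axis [-0.001  0.    -1.   ] tip [ 0.535  -0.018   0.1262] ft [-0.74  0.76  5.24] tcp [ 0.5321 -0.0194  0.1978] t 27.7
w8 [ 0.001   0.1208 -0.0004 -0.0104]
[ 0.0009  0.1204 -0.0004 -0.0106]
 60 ..........................................................
 70 ..........................................................
 80 ..........................................................
 90 ..........................................................
100 ........................-----.............................
110 ...................-++#########++-........................
120 ................-++##++---.---+++++.......................
130 ...............-+##+-...------..--++......................
140 ..............-+##+-.-+++++++++-...-+.....................
150 ..............-+##-.-+++++++++++-..-+-....................
160 ..............-+##+--++++++++++++-.--.....................
170 ...............-+##+-+++++++++++++++......................
180 .................-+##++++++++++++++-......................
190 ...................--+++++++++++++++......................
200 ......................--+++++++++++++.....................
210 ........................-+++++++++++++....................
220 .........................+++++#++++#+++++++-..............
230 .........................++#+#+++##+#++++##+###+-.........
240 ......................++++##+###+#++#++++#++#+####-.......
250 ....................++#+####++++++##+++#+###++#+###+......
260 ...................-+#+#+##+++++++++#####++#+####+###+....
```

```bash
python3 -c "
from station import robot; print(robot.hand_in())"
```

```text
the job is handed in; nothing more can be done
None
```

I zeroed the scale and handed the job in at 27.7 s, still pressing the upright probe about 2 mm off the centre of the cheese's stamped spot; the needle read 72.6° against a double mark measured at 72.4–73.1°.

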